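# Pack a fragile jar in a sloping carton

## Robot

A 6-joint arm with a two-finger parallel gripper is mounted at the origin on the work surface. World frame = base frame: x ahead of the robot, y to its left, z up, the work surface at z = 0. Lengths are in m, angles in degrees, forces in N, time in s.
With the tool pointing down it reaches from about 0.35 to 0.875 m from the base axis. Payload 4.2 kg.
Tool frame: the origin (TCP) lies where the fingers leave the gripper's body, on its centre line; the fingertips stand 70 mm ahead of it and the grasp point (between the pads) lies 51 mm ahead of it; z points along the fingers, y is the direction in which the jaws open and shut (so a half turn about z gives the same grasp; the last joint's range is limited). The gripper opens to 87 mm and grips with 3 to 60 N. Pads are 19 mm wide; open, the fingers measure 117 mm over their backs; the gripper's body (75 mm by 190 mm) begins 51 mm behind the grasp point.
Start: joints at [-52.85, 22.042, 0.453, 0, -68.411, -14.817], TCP at [0.238, -0.578, 0.292] pointing down, gripper open.
Joint ranges: [-179.83, 179.83], [-69.29, 118.12], [-61.27, 80.66], [-181.25, 117.63], [-171.15, -9.14], [-177.46, 177.46]. Speed limits (degrees/s): [159.86, 159.86, 180, 180, 180, 180].

## Interface

Orientations are given as a 3x3 rotation matrix whose columns are the frame's x, y, z axes.
In Python, from station import sense, capture, camera_model, finish_job gives the robot as it stands.
- The arm moves only by the shell command python3 -m inch 'ROWS'. ROWS is JSON, a list of rows, each an object with "hand": the closure, from 0 (fully open) to 1 (shut); "slide": the shift along the world's x, y, z in cm, a list of three; "yaw": the turn about the world's z in rad. A call has 1 to 10 rows; each row is the pose to reach, as a shift and turn from the pose commanded when the call began; what a row does not reach only later rows make up. A row lasts 1/8 s, in which the tool goes at most 62.5 mm and 10.7 degrees, less where a joint would pass 70% of its speed; a pose out of reach is approached as far as the arm can. A call with a gripper value outside its range is refused whole. The fingers move at their own pace and stop on an object; the grip force is fixed at half the most. Time passes only in rows, so rows that repeat a pose let the fingers close. It gives the time, the measured TCP pose, the force and the opening at its end, in the units of the state.
- sense(): the state, without advancing time (a new reading comes with each control period).
- capture(name): name is "scene" or "top" or "wrist"; returns the picture (420x560x3 uint8, blue, green, red); there is no depth.
- camera_model(name): a dict with "mtx" (3x3 intrinsics, pixels), "k1" (the pictures are not rectified: a ray, as slopes to the right and down, at radius r is drawn at 1 + k1 r^2 times it, then the intrinsics apply), "xyz" and "orientation" of the camera in the world; the wrist camera has in their place "tool_from_camera" (4x4, takes a point from camera to tool coordinates, whose origin is the TCP and whose axes are the flange's). Camera axes: x right, y up, looking along -z (the intrinsics and any distortion apply to the point x, -y, -z); pixel columns grow to the right and rows downward; lengths in m; the calibration is good to about 2 mm. A picture is of the moment at which its call begins: read the wrist's pose just before it. camera_model takes no time and is no camera call.
- finish_job(): hands the job in, once; it reports no verdict.
The state is a dict: "time_s": time; "joints": joint angles; "joint_velocities": joint speeds; "effort": joint torques, N m; "tcp_pos": TCP position; "ee_rot": TCP orientation; "wrist_force": force on the tool from outside, world axes, zero at the start; "moment": the same for the moment, N m; "gripper_width": opening from 0.0 (shut) to 1.0 (fully open).
Only numpy, scipy, OpenCV 4.12 (cv2) and the standard library are available. Lean on these libraries where they do the work, as an engineer would, in place of code of your own. Each camera call takes 0.05 s, during which the arm holds its last target. There are 200 camera calls.

## Task

Lift the small cardboard box off the squat amber jar and put it in the shallow grey tray. Then pack the jar in the open carton on the sloping stand: the glass is thin, so grip it lightly, lower it square to the carton until you feel its base come to rest lightly on the springy pad inside, and only then let go. The jar must end standing cap up on the pad; leave the other things on the table where they are.

Things in the scene. Friction and masses are not known exactly. Their poses are not given: they have to be found in the camera images.
- jar: squat jar of thin amber glass, white cap, 60 mm diameter (cap 56), 90 mm tall in all, straight glass wall up to 70 mm, about 0.28 kg; origin at the centre of its underside, z up. It stands on the table with the small box lying on its cap. It bears a grip of 35 N (at most 110 N from both fingers together, even as they close) and 15 N where it touches the carton or pad
- smallbox: small closed cardboard box 90 (x) by 56 (y) by 45 (z) mm, 0.09 kg; origin at the centre of its underside, z up. It lies flat on the jar's cap, turned any way
- tray: shallow open grey plastic tray, fixed, 190 (x) by 150 (y) by 35 (z) mm outside, walls and floor 4 mm; origin at the centre of its underside, z up. It stands to one side of the jar and bottles, left or right
- carton: open cardboard carton fixed on a low steel stand, left or right of the jar. Its z, from its floor out through its open top, leans 25 degrees from vertical towards its -x side, which faces the robot. Outside 112 (x) by 142 (y) by 75 (z) mm, walls 5 mm; origin at the centre of its underside, 48 mm above the table
- carton_rim (a point): centre of the carton's open top, at z = 75 mm in its frame. A flat grey pad parallel to the floor fills the inside (102 by 132 mm); its top lies anywhere from 15 to 45 mm below this point along the carton's z and is not reported: feel for it. The pad is sprung: it gives 1 mm for every 2.5 N, 8 mm at most
- bottle_a: bystander: amber bottle with blue cap, 52 mm diameter, 135 mm tall, near the jar; origin at the centre of its underside
- bottle_b: bystander: white bottle with blue cap, 48 mm diameter, 115 mm tall, near the jar; origin at the centre of its underside
- bottle_c: bystander: white bottle with yellow cap, 56 mm diameter, 150 mm tall, behind; origin at the centre of its underside
- tape: bystander: roll of clear tape lying flat, 100 mm diameter, 48 mm high; origin at the centre of its underside
- marker: bystander: black marker pen lying on the table, 16 mm thick, about 136 mm long along its x; origin on its underside at mid length
- stapler: bystander: stapler 130 mm long (x), 32 mm wide, 45 mm high; origin at the centre of its underside
Things that resemble listed ones, but are neither listed nor needed, are in the scene too. What is shaped like the part that bears carton but red is not meant.

How it is judged (in metres and radians):
On the way, in this order (a step that is already met when the one before it is completed fails the run):
1. the small box lies in the tray, let go (x of smallbox in the frame of tray between -0.075 and 0.075 m and y of smallbox in the frame of tray between -0.055 and 0.055 m and z of smallbox in the frame of tray below 0.035 m and linear speed of smallbox below 0.03 m/s and contact force between the fingers and smallbox below 0.1 N), for 0.2 s.
2. the jar, still held, is square to the carton and its base presses lightly (over 0.5 N) on the pad (x of jar in the frame of carton between -0.035 and 0.035 m and y of jar in the frame of carton between -0.05 and 0.05 m and z of jar in the frame of carton between 0.018 and 0.066 m and angle between the z axis of jar and the z axis of carton, either way round below 0.15 rad and angle between jar's own z axis and vertical below 1 rad and contact force between the fingers and jar above 2 N and contact force between jar and carton above 0.5 N), for 0.1 s.
At the end, for the whole second after the job is handed in: jar let go, at rest on the pad, cap up, within 8.6 deg of the carton's axis, base centre within 35 mm (x), 50 mm (y) of it and 18 to 66 mm above the carton's underside; small box let go, at rest in the tray, base centre within 75 mm (x), 55 mm (y) of its centre, under 35 mm high (all of step 1 and x of jar in the frame of carton between -0.035 and 0.035 m and y of jar in the frame of carton between -0.05 and 0.05 m and z of jar in the frame of carton between 0.018 and 0.066 m and angle between the z axis of jar and the z axis of carton, either way round below 0.15 rad and angle between jar's own z axis and vertical below 1 rad and linear speed of jar below 0.02 m/s and contact force between jar and carton above 0.3 N and contact force between the fingers and jar below 0.1 N); the robot touches nothing.
It fails at once if the jar is squeezed with over 110 N (both fingers together) (contact force between the fingers and jar above 110 N).
It fails at once if the jar is pressed or knocked on the carton or pad with over 15 N (contact force between jar and carton above 15 N).
It fails at once if the jar falls: it moves faster than 0.25 m/s with no finger on it (linear speed of jar above 0.25 m/s and contact force between the fingers and jar below 0.05 N).
It fails at once if the jar is knocked over (tilted over 1 rad) (angle between jar's own z axis and vertical above 1 rad).
It fails at once if one of the other things is moved over 30 mm (distance of any of bottle_a, bottle_b, bottle_c, tape, marker, stapler from where it was at the start of the episode above 0.03 m).
It also fails if it takes over 64 s, if anything falls off the work surface, if the arm or the gripper's body presses on something with over 40 N, if the wrist force passes 120 N, or if a joint passes its speed limit or range.

## Working session

There is one attempt and no reset: what is moved stays moved. The work goes in short steps, Python scripts to look and compute and a shell command to move; the robot and the scene stay as the last step left them, time stands still between calls to the robot, and variables do not carry over. Pictures are saved under pics/ and viewed, about 8 in all and at most 12, crops included, and the job is handed in when it is done.

```bash
ls; python3 -m inch --help 2>&1 | head -30; mkdir -p pics
cat > h.py <<'E'
import numpy as np, cv2
from station import sense, capture, camera_model
def ray(name,uv,st=None):
    m=camera_model(name);K=np.array(m["mtx"])
    d=np.array([(uv[0]-K[0,2])/K[0,0],(uv[1]-K[1,2])/K[1,1]]);p=d.copy()
    for _ in range(20): p=d/(1+m["k1"]*(p@p))
    v=np.array([p[0],-p[1],-1.])
    if "xyz" in m: R=np.array(m["orientation"]);o=np.array(m["xyz"])
    else:
        T=np.array(m["tool_from_camera"]);R0=np.array(st["ee_rot"]);R=R0@T[:3,:3];o=np.array(st["tcp_pos"])+R0@T[:3,3]
    return o,R@v
def onz(name,uv,z,st=None):
    o,v=ray(name,uv,st);return o+v*(z-o[2])/v[2]
def proj(name,P,st=None):
    m=camera_model(name);K=np.array(m["mtx"])
    if "xyz" in m: R=np.array(m["orientation"]);o=np.array(m["xyz"])
    else:
        T=np.array(m["tool_from_camera"]);R0=np.array(st["ee_rot"]);R=R0@T[:3,:3];o=np.array(st["tcp_pos"])+R0@T[:3,3]
    c=R.T@(np.array(P)-o);p=np.array([c[0],-c[1]])/-c[2];p=p*(1+m["k1"]*(p@p));return K[:2,:2]@p+K[:2,2]
def tri(n1,u1,n2,u2):
    o,a=ray(n1,u1);q,b=ray(n2,u2);s=np.linalg.lstsq(np.c_[a,-b],q-o,rcond=None)[0]
    return (o+a*s[0]+q+b*s[1])/2, np.linalg.norm(o+a*s[0]-q-b*s[1])
E
python3 - <<'E'
from h import *
s=capture("scene");t=capture("top");cv2.imwrite("pics/scene.png",s);cv2.imwrite("pics/top.png",t)
for n in("scene","top","wrist"):print(n,camera_model(n))
print(sense())
E
```

```text
pics
invalid input: not JSON, or not a number
scene {'mtx': array([[383.19431459,   0.        , 278.52135547],
       [  0.        , 383.19431459, 209.03035369],
       [  0.        ,   0.        ,   1.        ]]), 'k1': -0.038539884855387285, 'xyz': array([1.30017366, 0.37569681, 0.79594126]), 'orientation': array([[-0.37099703, -0.5813126 ,  0.72418013],
       [ 0.92844879, -0.24776945,  0.27675468],
       [ 0.01854873,  0.77503933,  0.63164071]])}
top {'mtx': array([[445.00692952,   0.        , 280.91626413],
       [  0.        , 445.00692952, 202.66501558],
       [  0.        ,   0.        ,   1.        ]]), 'k1': -0.020431021192315376, 'xyz': array([0.31465188, 0.0625678 , 1.24756923]), 'orientation': array([[ 0.01899631,  0.98661304, -0.1619687 ],
       [-0.99975024,  0.02065156,  0.00854196],
       [ 0.01177251,  0.16176598,  0.98675892]])}
wrist {'mtx': array([[365.58038726,   0.        , 281.75680836],
       [  0.        , 365.58038726, 209.03161235],
       [  0.        ,   0.        ,   1.        ]]), 'k1': 0.02212431499074297, 'tool_from_camera': array([[-7.4774812
[... 415 characters left out ...]
6680e-02,
       -6.84116710e+01, -1.48171006e+01]), 'joint_velocities': array([-0.05378365, -0.10802947,  0.24183822,  0.06912486,  0.01918387,
        0.04275609]), 'effort': array([-5.73234920e-04, -3.91689599e+01,  1.87934071e+01,  4.23185840e+00,
        1.34485558e-02, -8.01574879e-05]), 'tcp_pos': array([ 0.23736914, -0.57773114,  0.29124673]), 'ee_rot': array([[-9.25053679e-01, -3.79835452e-01, -8.49312089e-04],
       [-3.79836390e-01,  9.25051891e-01,  1.82098700e-03],
       [ 9.39823328e-05,  2.00711036e-03, -9.99997981e-01]]), 'wrist_force': array([-0.92485654, -1.04267997, -0.51857318]), 'moment': array([0.03796382, 0.00947522, 0.0063081 ]), 'gripper_width': 0.9967605706137195}
```

View pics/scene.png

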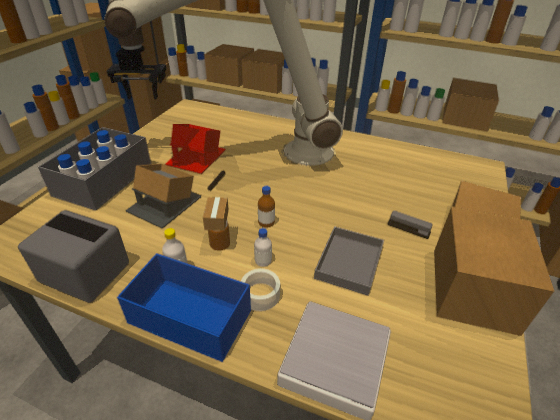

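View pics/top.png

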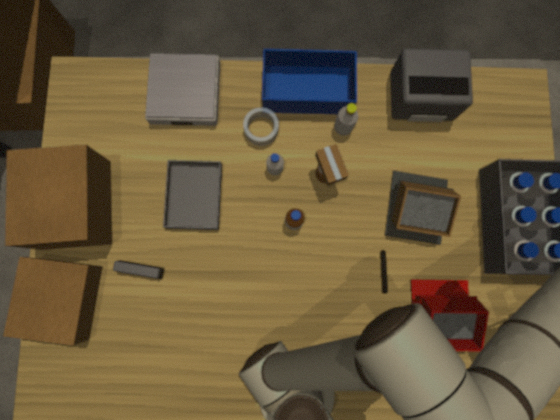

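Run:
```python
import cv2
t=cv2.imread("pics/top.png");s=cv2.imread("pics/scene.png")
a=cv2.resize(t[135:255,300:470],None,fx=4.5,fy=4.5,interpolation=3);cv2.imwrite("pics/c1.png",a)
b=cv2.resize(s[155:255,120:280],None,fx=5,fy=5,interpolation=3);cv2.imwrite("pics/c2.png",b)
```

```text
(no output)
```

View pics/c1.png

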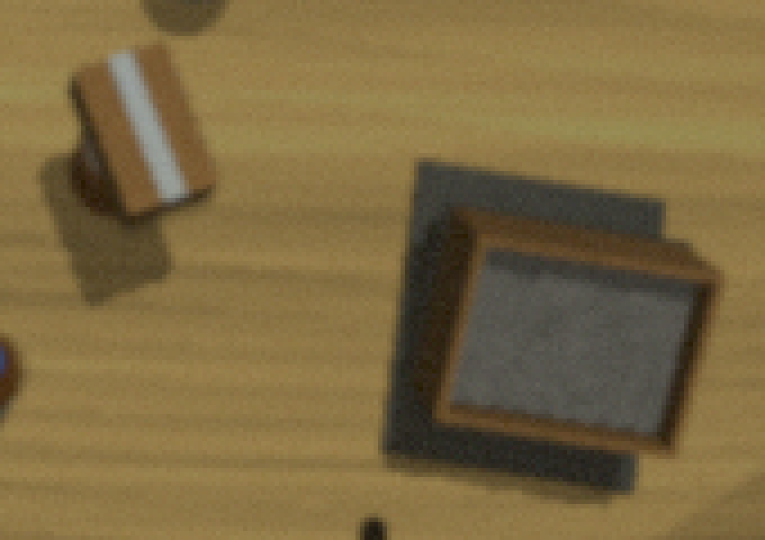

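View pics/c2.png

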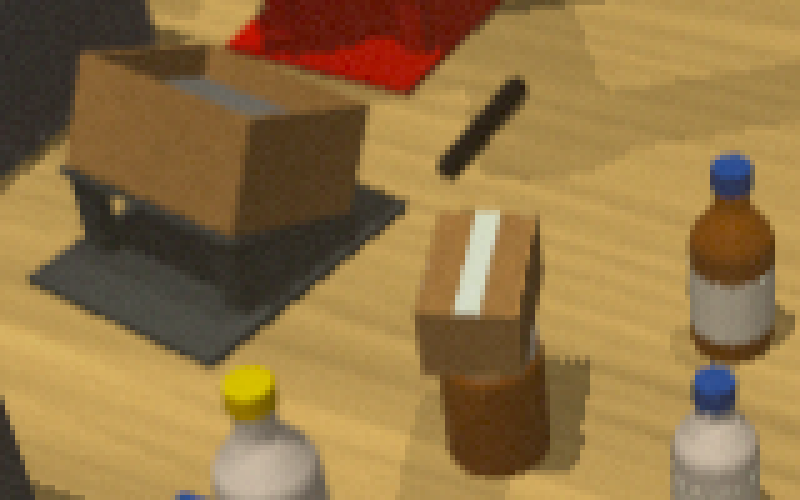

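Run:
```python
from h import *
T=lambda p:(p[0]/4.5+300,p[1]/4.5+135)
S=lambda p:(p[0]/5+120,p[1]/5+155)
b=[onz("top",T(p),.135)[:2] for p in[(72,80),(160,44),(214,190),(125,216)]]
print("box",np.round(b,3),np.mean(b,0)); u=(b[3]-b[0]+b[2]-b[1]); print("long dir",np.degrees(np.arctan2(u[1],u[0])),[np.linalg.norm(b[i]-b[i-1]) for i in range(4)])
j=[onz("scene",S(p),0)[:2] for p in[(455,465),(497,475),(542,462)]];print("jarbase front pts",np.round(j,3))
R={}
for n,t,s in[("FR",(722,275),(78,52)),("FL",(478,232),(248,118)),("NL",(437,418),(367,105))]:
    R[n],e=tri("top",T(t),"scene",S(s));print(n,R[n].round(4),round(e,4))
print("NR plane guess",R["FR"]+R["NL"]-R["FL"], proj("top",R["FR"]+R["NL"]-R["FL"]),T((672,455)))
c=(R["FR"]+R["NL"])/2;y=R["FL"]-R["FR"];x=R["FL"]-R["NL"];print("rim centre",c,"y",y,np.linalg.norm(y),"x",x,np.linalg.norm(x),np.degrees(np.arctan2(-y[0],y[1])),np.degrees(np.arctan2(x[2],np.hypot(*x[:2]))))
t=cv2.imread("pics/top.png");
tr=[(166,160),(222,162),(220,230),(165,228)]
p=np.array([onz("top",q,.035)[:2] for q in tr]);print("tray",p.round(3),p.mean(0),[np.linalg.norm(p[i]-p[i-1]) for i in range(4)])
for n,q in [("blueA",(295,214)),("blueB",(275,158)),("C",(351,108))]:print(n,onz("top",q,{"blueA":.135,"blueB":.115,"C":.15}[n]))
print("marker",onz("top",(384,252),.01),onz("top",(384,292),.01))
```

```text
box [[ 0.63  -0.035]
 [ 0.652 -0.086]
 [ 0.567 -0.117]
 [ 0.551 -0.066]] [ 0.59996114 -0.07590911]
long dir -159.56357657066815 [np.float64(0.08481730706407484), np.float64(0.055478914460735815), np.float64(0.09082126891086022), np.float64(0.053291062514800376)]
jarbase front pts [[ 0.632 -0.087]
 [ 0.629 -0.061]
 [ 0.61  -0.042]]
FR [ 0.5229 -0.4041  0.14  ] 0.0003
FL [ 0.5439 -0.2643  0.1415] 0.0022
NL [ 0.4431 -0.2517  0.0912] 0.0033
NR plane guess [ 0.42208862 -0.39152849  0.08970157] [449.55302313 237.23264732] (449.33333333333337, 236.11111111111111)
rim centre [ 0.4829997  -0.32789121  0.1155984 ] y [0.02104688 0.13986606 0.00148462] 0.14144854719302746 x [ 0.10077528 -0.01259149  0.05030903] 0.11333666958841647 -8.557595416032505 26.352353875097112
tray [[0.628 0.376]
 [0.626 0.219]
 [0.435 0.217]
 [0.437 0.367]] [0.53129248 0.29492718] [np.float64(0.1912927233814007), np.float64(0.15701199185458561), np.float64(0.19104601696310505), np.float64(0.15037049254786783)]
blueA [0.46902732 0.01684156 0.135     ]
blueB [0.61890543 0.07053167 0.115     ]
C [ 0.74787023 -0.12430035  0.15      ]
marker [ 0.38486549 -0.23723836  0.01      ] [ 0.27561331 -0.23536794  0.01      ]
```

```bash
python3 -m inch '[{"hand":0,"slide":[36.2,50.2,-2],"yaw":-0.033},{"hand":0,"slide":[36.2,50.2,-2],"yaw":-0.033},{"hand":0,"slide":[36.2,50.2,-2],"yaw":-0.033},{"hand":0,"slide":[36.2,50.2,-2],"yaw":-0.033},{"hand":0,"slide":[36.2,50.2,-2],"yaw":-0.033},{"hand":0,"slide":[36.2,50.2,-2],"yaw":-0.033},{"hand":0,"slide":[36.2,50.2,-2],"yaw":-0.033},{"hand":0,"slide":[36.2,50.2,-2],"yaw":-0.033},{"hand":0,"slide":[36.2,50.2,-2],"yaw":-0.033},{"hand":0,"slide":[36.2,50.2,-2],"yaw":-0.033}]'; python3 -m inch '[{"hand":0,"slide":[0,0,0],"yaw":0}]'
python3 - <<'E'
from h import *
s=sense();w=capture("wrist");cv2.imwrite("pics/w1.png",w)
for x in [(.551,-.066),(.652,-.086),(.63,-.035),(.567,-.117)]:print(proj("wrist",[*x,.135],s))
print(s["tcp_pos"],s["ee_rot"])
E
```

```text
time_s: 1.35
tcp_pos: [0.6003, -0.074, 0.2718]
ee_rot: [[-0.937, -0.35, -0.001], [-0.35, 0.937, 0.0], [0.001, 0.0, -1.0]]
wrist_force: [0.7, -0.6, 0.3]
gripper_width: 1.0
time_s: 1.48
tcp_pos: [0.6011, -0.0729, 0.2708]
ee_rot: [[-0.935, -0.353, -0.001], [-0.353, 0.935, 0.0], [0.001, 0.001, -1.0]]
wrist_force: [-0.8, -0.4, -0.3]
gripper_width: 1.002
[320.12041243 156.31015895]
[237.40728851 284.01534614]
[318.33924243 280.51771481]
[234.30176963 151.43311131]
[ 0.60109409 -0.07289452  0.27083828] [[-9.35444008e-01 -3.53472233e-01 -1.37397840e-03]
 [-3.53472758e-01  9.35444807e-01  1.51890315e-04]
 [ 1.23159195e-03  6.27748818e-04 -9.99999045e-01]]
```

View pics/w1.png

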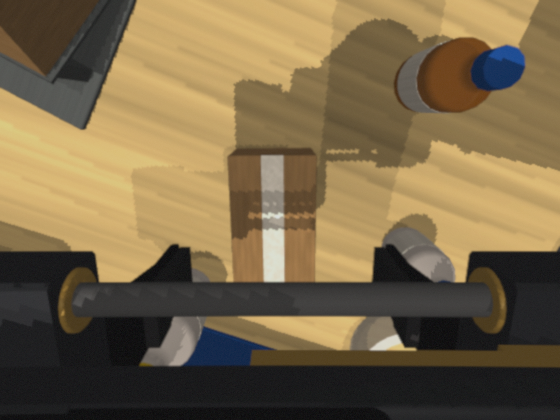

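```bash
python3 -m inch '[{"hand":0,"slide":[0.1,-0.3,-5],"yaw":0},{"hand":0,"slide":[0.1,-0.3,-10],"yaw":0},{"hand":0,"slide":[0.1,-0.3,-10.4],"yaw":0},{"hand":0,"slide":[0.1,-0.3,-10.4],"yaw":0},{"hand":0.4,"slide":[0.1,-0.3,-10.4],"yaw":0},{"hand":0.45,"slide":[0.1,-0.3,-10.4],"yaw":0},{"hand":0.6,"slide":[0.1,-0.3,-10.4],"yaw":0},{"hand":0.6,"slide":[0.1,-0.3,-10.4],"yaw":0},{"hand":0.6,"slide":[0.1,-0.3,-10.4],"yaw":0},{"hand":0.6,"slide":[0.1,-0.3,-10.4],"yaw":0}]'; python3 -m inch '[{"hand":0.7,"slide":[0,0,0],"yaw":0},{"hand":0.7,"slide":[0,0,1],"yaw":0},{"hand":0.7,"slide":[0,0,4],"yaw":0},{"hand":0.7,"slide":[0,0,10],"yaw":0},{"hand":0.7,"slide":[0,0,10],"yaw":0}]'
```

```text
time_s: 2.78
tcp_pos: [0.6007, -0.0791, 0.1687]
ee_rot: [[-0.937, -0.349, 0.0], [-0.349, 0.937, -0.0], [-0.0, -0.0, -1.0]]
wrist_force: [-0.4, 0.1, 3.1]
gripper_width: 0.641
time_s: 3.4
tcp_pos: [0.6029, -0.0792, 0.2742]
ee_rot: [[-0.937, -0.35, 0.012], [-0.35, 0.937, -0.0], [-0.011, -0.004, -1.0]]
wrist_force: [0.1, 0.3, -2.0]
gripper_width: 0.637
```

```bash
python3 -m inch '[{"hand":0.7,"slide":[-7.2,37.4,0],"yaw":-0.35},{"hand":0.7,"slide":[-7.2,37.4,0],"yaw":-0.35},{"hand":0.7,"slide":[-7.2,37.4,0],"yaw":-0.35},{"hand":0.7,"slide":[-7.2,37.4,0],"yaw":-0.35},{"hand":0.7,"slide":[-7.2,37.4,0],"yaw":-0.35},{"hand":0.7,"slide":[-7.2,37.4,0],"yaw":-0.35},{"hand":0.7,"slide":[-7.2,37.4,0],"yaw":-0.35},{"hand":0.7,"slide":[-7.2,37.4,0],"yaw":-0.35},{"hand":0.7,"slide":[-7.2,37.4,-5],"yaw":-0.35},{"hand":0.7,"slide":[-7.2,37.4,-5],"yaw":-0.35}]'
python3 - <<'E'
from h import *
s=sense();print(s["tcp_pos"],s["wrist_force"])
for q in[(.435,.217),(.437,.367),(.626,.219)]:print(proj("wrist",[*q,.035],s))
t=capture("top")
w=capture("wrist");cv2.imwrite("pics/w2.png",np.vstack([w[::1]]))
E
```

```text
time_s: 4.65
tcp_pos: [0.5269, 0.2916, 0.2145]
ee_rot: [[-1.0, -0.004, -0.008], [-0.004, 1.0, -0.006], [0.008, -0.006, -1.0]]
wrist_force: [-0.2, -0.2, -0.4]
gripper_width: 0.642
[0.52692935 0.29161887 0.21445206] [-0.15180515 -0.17716029 -0.44032544]
[177.90304217  81.96337552]
[390.90854311  85.59414876]
[196.32875062 322.06704878]
```

View pics/w2.png

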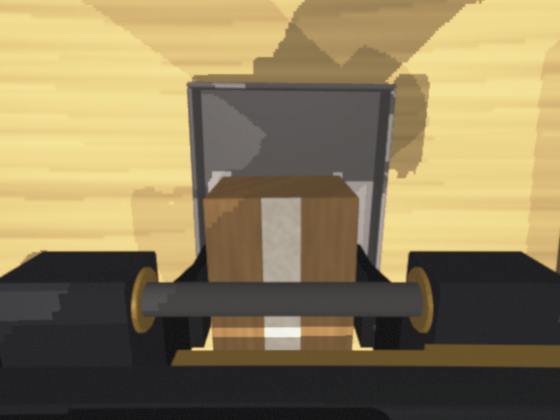

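```bash
python3 -m inch '[{"hand":0.7,"slide":[0.4,0.7,-5],"yaw":0},{"hand":0.7,"slide":[0.4,0.7,-10],"yaw":0},{"hand":0.7,"slide":[0.4,0.7,-12],"yaw":0},{"hand":0.7,"slide":[0.4,0.7,-12.5],"yaw":0},{"hand":0.7,"slide":[0.4,0.7,-12.5],"yaw":0}]'
```

```text
time_s: 5.38
tcp_pos: [0.5337, 0.3024, 0.0951]
ee_rot: [[-1.0, -0.007, 0.003], [-0.007, 1.0, 0.002], [-0.003, 0.002, -1.0]]
wrist_force: [0.5, 0.3, -0.7]
gripper_width: 0.642
```

```bash
python3 -m inch '[{"hand":0.7,"slide":[0,-0.2,-0.6],"yaw":0},{"hand":0.7,"slide":[0,-0.2,-1],"yaw":0},{"hand":0.7,"slide":[0,-0.2,-1],"yaw":0}]'; python3 -m inch '[{"hand":0.1,"slide":[0,0,0],"yaw":0},{"hand":0.1,"slide":[0,0,0],"yaw":0},{"hand":0.1,"slide":[0,0,0],"yaw":0},{"hand":0.1,"slide":[0,0,0],"yaw":0},{"hand":0.1,"slide":[0,0,0],"yaw":0},{"hand":0.05,"slide":[0,0,5],"yaw":0},{"hand":0,"slide":[0,0,11],"yaw":0},{"hand":0,"slide":[0,0,17],"yaw":0},{"hand":0,"slide":[0,0,20],"yaw":0},{"hand":0,"slide":[0,0,20],"yaw":0}]'
python3 - <<'E'
from h import *
s=sense();print(s["tcp_pos"])
t=capture("top");sc=capture("scene");cv2.imwrite("pics/t2.png",np.hstack([cv2.resize(t[130:260,130:260],None,fx=3,fy=3),cv2.resize(sc[190:300,180:300],(400,390),interpolation=3)]))
E
```

```text
time_s: 5.75
tcp_pos: [0.5325, 0.2998, 0.0832]
ee_rot: [[-1.0, -0.007, -0.0], [-0.007, 1.0, -0.0], [0.0, -0.0, -1.0]]
wrist_force: [-0.3, -0.1, -0.7]
gripper_width: 0.64
time_s: 7.0
tcp_pos: [0.5333, 0.3005, 0.2867]
ee_rot: [[-1.0, -0.007, 0.005], [-0.007, 1.0, 0.005], [-0.005, 0.005, -1.0]]
wrist_force: [-0.3, -0.4, -0.5]
gripper_width: 0.995
[0.53326481 0.30047462 0.28674354]
```

View pics/t2.png

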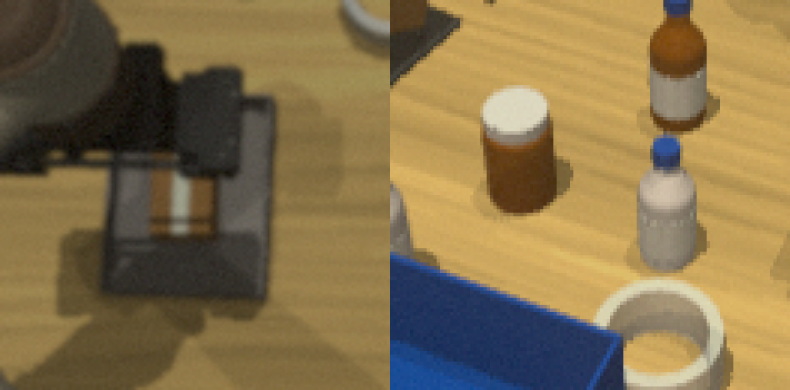

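Run:
```python
from h import *
for n,(x0,y0,x1,y1) in {"top":(300,140,360,200),"scene":(198,205,240,260)}.items():
    im=capture(n);hsv=cv2.cvtColor(im[y0:y1,x0:x1],cv2.COLOR_BGR2HSV)
    m=((hsv[...,1]<60)&(hsv[...,2]>(150 if n=="scene" else 110))).astype(np.uint8)
    k,l,st,c=cv2.connectedComponentsWithStats(m);i=1+np.argmax(st[1:,4]);x,y,w,h,a=st[i]
    uv=(x0+x+(w-1)/2,y0+y+(h-1)/2);cen=(c[i][0]+x0,c[i][1]+y0);print(n,st[i],uv,cen,onz(n,cen,.09))
    if n=="top": q=cen
    else: print("top-row ellipse guess",onz(n,(uv[0],y0+y+.5*(w*.66)),.09))
```

```text
top [ 18  16  22  21 344] (np.float64(328.5), np.float64(166.0)) (np.float64(328.7296511627907), np.float64(165.68604651162792)) [ 0.60763463 -0.07352713  0.09      ]
scene [ 10  10  19  13 204] (np.float64(217.0), np.float64(221.0)) (np.float64(217.05392156862746), np.float64(221.05882352941177)) [ 0.60776392 -0.07215369  0.09      ]
top-row ellipse guess [ 0.60861524 -0.07185562  0.09      ]
```

```bash
python3 -m inch '[{"hand":0,"slide":[7.4,-37.3,-3],"yaw":0},{"hand":0,"slide":[7.4,-37.3,-3],"yaw":0},{"hand":0,"slide":[7.4,-37.3,-3],"yaw":0},{"hand":0,"slide":[7.4,-37.3,-3],"yaw":0},{"hand":0,"slide":[7.4,-37.3,-3],"yaw":0},{"hand":0,"slide":[7.4,-37.3,-3],"yaw":0},{"hand":0,"slide":[7.4,-37.3,-8],"yaw":0},{"hand":0,"slide":[7.4,-37.3,-8],"yaw":0},{"hand":0,"slide":[7.4,-37.3,-8],"yaw":0}]'
python3 - <<'E'
from h import *
s=sense();print(s["tcp_pos"],s["joints"])
w=capture("wrist");print(proj("wrist",[.607,-.073,.09],s));cv2.imwrite("pics/w3.png",w)
hsv=cv2.cvtColor(w[:285],cv2.COLOR_BGR2HSV);m=((hsv[...,1]<50)&(hsv[...,2]>150)).astype(np.uint8)
k,l,st,c=cv2.connectedComponentsWithStats(m)
for i in np.argsort(-st[1:,4])[:4]+1:print(st[i],c[i])
E
```

```text
time_s: 8.32
tcp_pos: [0.607, -0.0726, 0.2038]
ee_rot: [[-1.0, -0.008, 0.0], [-0.008, 1.0, -0.001], [-0.0, -0.001, -1.0]]
wrist_force: [-0.3, -0.5, -0.0]
gripper_width: 1.001
[ 0.60704684 -0.07261221  0.20377211] [ 8.35159670e+00  2.49226622e+01 -8.52824778e+00  6.21128514e-02
 -5.65517718e+01 -9.79135926e+01]
[281.40533622 235.30208839]
[ 234  238   90   38 2583] [278.93418506 253.81997677]
[243 190  73  18 951] [278.47423764 200.03049422]
[471 222  37  28 712] [489.49859551 238.06320225]
[234 219  90   8 673] [279.18127786 222.60475483]
```

View pics/w3.png

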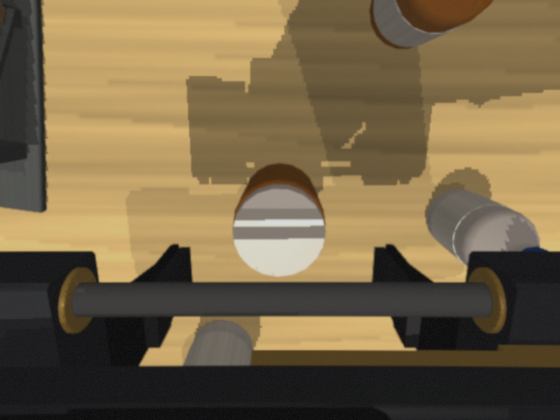

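```bash
python3 -m inch '[{"hand":0,"slide":[-0.3,-0.15,-4],"yaw":0},{"hand":0,"slide":[-0.3,-0.15,-8],"yaw":0},{"hand":0,"slide":[-0.3,-0.15,-9.2],"yaw":0},{"hand":0.2,"slide":[-0.3,-0.15,-9.2],"yaw":0},{"hand":0.27,"slide":[-0.3,-0.15,-9.2],"yaw":0},{"hand":0.29,"slide":[-0.3,-0.15,-9.2],"yaw":0}]';python3 -m inch '[{"hand":0.3,"slide":[0,0,0],"yaw":0},{"hand":0.31,"slide":[0,0,0],"yaw":0},{"hand":0.32,"slide":[0,0,0],"yaw":0},{"hand":0.33,"slide":[0,0,0],"yaw":0},{"hand":0.34,"slide":[0,0,0],"yaw":0}]'
```

```text
time_s: 9.12
tcp_pos: [0.6044, -0.0744, 0.113]
ee_rot: [[-1.0, -0.007, 0.003], [-0.007, 1.0, 0.0], [-0.003, 0.0, -1.0]]
wrist_force: [0.2, 0.3, -1.1]
gripper_width: 0.759
time_s: 9.75
tcp_pos: [0.6036, -0.0747, 0.1114]
ee_rot: [[-1.0, -0.007, -0.0], [-0.007, 1.0, -0.0], [0.0, -0.0, -1.0]]
wrist_force: [-1.4, 1.0, 1.5]
gripper_width: 0.678
```

```bash
python3 -m inch '[{"hand":0.36,"slide":[0,0,0],"yaw":0},{"hand":0.4,"slide":[0,0,1],"yaw":0},{"hand":0.4,"slide":[0,0,5],"yaw":0},{"hand":0.4,"slide":[0,0,10],"yaw":0},{"hand":0.4,"slide":[0,0,15],"yaw":0},{"hand":0.4,"slide":[0,0,15],"yaw":0}]'
```

```text
time_s: 10.5
tcp_pos: [0.6054, -0.0745, 0.2667]
ee_rot: [[-1.0, -0.007, 0.011], [-0.007, 1.0, 0.001], [-0.011, 0.0, -1.0]]
wrist_force: [0.5, -0.4, -3.8]
gripper_width: 0.681
```

```bash
python3 -m inch '[{"hand":0.4,"slide":[-3,10,0],"yaw":0.18},{"hand":0.4,"slide":[-5,18,0],"yaw":0.36},{"hand":0.4,"slide":[-7.2,24,0],"yaw":0.54},{"hand":0.4,"slide":[-7.2,24,0],"yaw":0.72},{"hand":0.4,"slide":[-7.2,24,0],"yaw":0.9},{"hand":0.4,"slide":[-7.2,24,0],"yaw":1.08},{"hand":0.4,"slide":[-7.2,24,0],"yaw":1.26},{"hand":0.4,"slide":[-7.2,24,0],"yaw":1.44},{"hand":0.4,"slide":[-7.2,24,0],"yaw":1.564},{"hand":0.4,"slide":[-7.2,24,0],"yaw":1.564}]'; python3 -m inch '[{"hand":0.4,"slide":[0,0,-5],"yaw":0},{"hand":0.4,"slide":[0,0,-9],"yaw":0},{"hand":0.4,"slide":[0,0,-12],"yaw":0},{"hand":0.4,"slide":[0,0,-12.5],"yaw":0},{"hand":0.4,"slide":[0,0,-12.5],"yaw":0}]'
```

```text
time_s: 11.75
tcp_pos: [0.5308, 0.1651, 0.26]
ee_rot: [[-0.002, -1.0, -0.002], [-1.0, 0.002, -0.001], [0.001, 0.002, -1.0]]
wrist_force: [-0.1, 0.9, -2.4]
gripper_width: 0.679
time_s: 12.38
tcp_pos: [0.5319, 0.1656, 0.1366]
ee_rot: [[-0.001, -1.0, 0.0], [-1.0, 0.001, -0.0], [0.0, -0.0, -1.0]]
wrist_force: [0.1, 0.7, -1.6]
gripper_width: 0.679
```

```bash
python3 -m inch '[{"hand":0.4,"slide":[0,1,0.3],"yaw":0},{"hand":0.4,"slide":[0,2,0.3],"yaw":0},{"hand":0.4,"slide":[0,2.3,0.3],"yaw":0},{"hand":0.4,"slide":[0,2.3,0.3],"yaw":0}]';for i in 1 2; do :; done; python3 -m inch '[{"hand":0.4,"slide":[0,0.3,0],"yaw":0},{"hand":0.4,"slide":[0,0.5,0],"yaw":0},{"hand":0.4,"slide":[0,0.5,0],"yaw":0}]'; python3 -m inch '[{"hand":0.4,"slide":[0,0.25,0],"yaw":0},{"hand":0.4,"slide":[0,0.5,0],"yaw":0},{"hand":0.4,"slide":[0,0.5,0],"yaw":0}]'
```

```text
time_s: 12.88
tcp_pos: [0.5314, 0.1889, 0.1395]
ee_rot: [[0.001, -1.0, 0.0], [-1.0, -0.001, 0.0], [-0.0, -0.0, -1.0]]
wrist_force: [0.2, 0.3, -2.5]
gripper_width: 0.677
time_s: 13.25
tcp_pos: [0.5313, 0.1914, 0.1396]
ee_rot: [[-0.0, -1.0, -0.002], [-1.0, 0.0, -0.004], [0.004, 0.002, -1.0]]
wrist_force: [0.8, -6.7, 1.6]
gripper_width: 0.682
time_s: 13.62
tcp_pos: [0.5309, 0.1958, 0.1397]
ee_rot: [[-0.0, -1.0, -0.003], [-1.0, 0.0, -0.005], [0.005, 0.003, -1.0]]
wrist_force: [-0.4, -7.8, 3.1]
gripper_width: 0.678
```

```bash
python3 -m inch '[{"hand":0.4,"slide":[0,0.3,0],"yaw":0},{"hand":0.4,"slide":[0,0.6,0],"yaw":0},{"hand":0.4,"slide":[0,0.9,0],"yaw":0},{"hand":0.4,"slide":[0,1.2,0],"yaw":0},{"hand":0.4,"slide":[0,1.5,0],"yaw":0},{"hand":0.4,"slide":[0,1.5,0],"yaw":0}]'
python3 - <<'E'
from h import *
sc=capture("scene");cv2.imwrite("pics/s3.png",cv2.resize(sc[180:300,240:400],None,fx=5,fy=5,interpolation=3))
E
```

```text
time_s: 14.38
tcp_pos: [0.5307, 0.2104, 0.1408]
ee_rot: [[0.0, -1.0, -0.004], [-1.0, -0.0, -0.006], [0.006, 0.004, -1.0]]
wrist_force: [-2.4, -9.5, 10.5]
gripper_width: 0.682
```

View pics/s3.png

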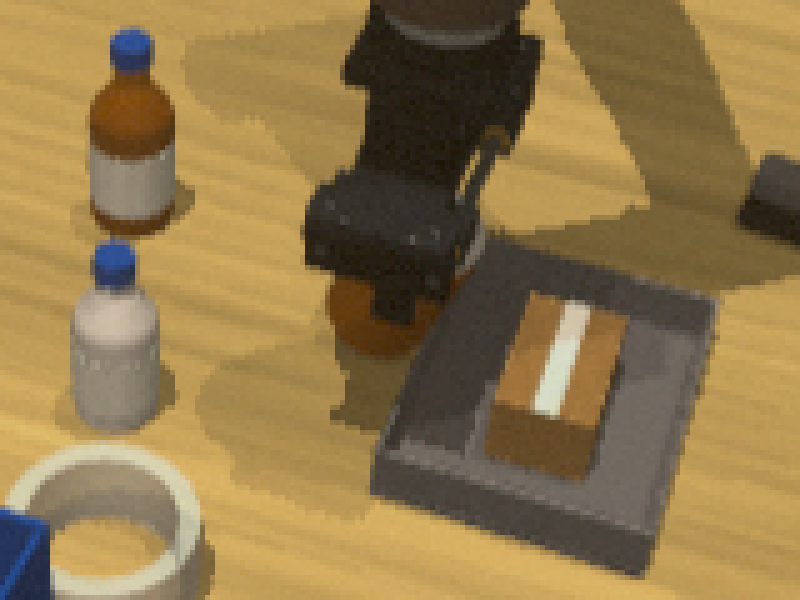

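```bash
python3 -m inch '[{"hand":0.4,"slide":[0,-2,0],"yaw":0},{"hand":0.4,"slide":[0,-5,0],"yaw":0},{"hand":0.4,"slide":[0,-5,5],"yaw":0},{"hand":0.4,"slide":[0,-5,10],"yaw":0},{"hand":0.4,"slide":[0,-5,15],"yaw":0},{"hand":0.4,"slide":[0,-5,15],"yaw":0},{"hand":0.4,"slide":[0,-5,15],"yaw":0}]'
python3 - <<'E'
from h import *
s=sense();sc=capture("scene");w=capture("wrist");g=s["tcp_pos"]+s["ee_rot"]@[0,0,.051]
u,v=proj("scene",g).astype(int);print(u,v,g,s["wrist_force"])
cv2.imwrite("pics/s4.png",np.hstack([cv2.resize(sc[v-40:v+40,u-40:u+40],(420,420),interpolation=3),cv2.resize(w,(373,280))[0:280] if 0 else cv2.resize(w[:,100:460],(360,420))]))
E
```

```text
time_s: 15.3
tcp_pos: [0.5307, 0.1629, 0.2879]
ee_rot: [[-0.001, -1.0, -0.002], [-1.0, 0.001, 0.0], [-0.0, 0.002, -1.0]]
wrist_force: [0.3, -0.7, -2.9]
gripper_width: 0.682
309 182 [0.53056226 0.16289723 0.23694396] [ 0.29430848 -0.69768476 -2.90616767]
```

View pics/s4.png

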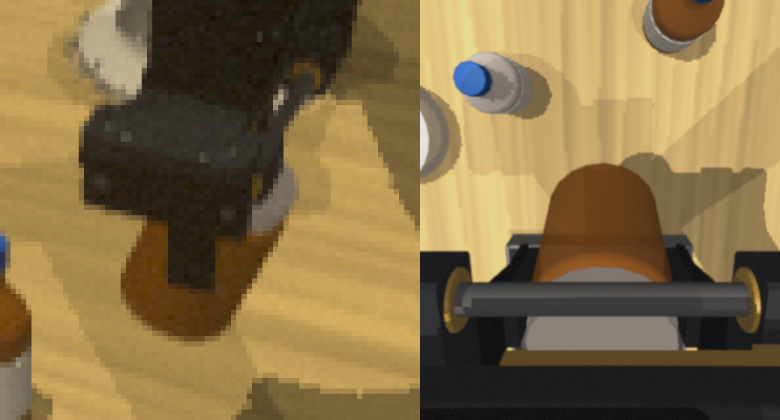

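Run:
```python
from h import *
s=sense();S=lambda p:(p[0]/5.25+269,p[1]/5.25+142)
for a,b in[((285,225),(230,325)),((150,228),(122,285))]:
    n=np.cross(ray("scene",S(a))[1],ray("scene",S(b))[1]);print(np.degrees(np.arctan2(-n[2],n[1])))
g=s["tcp_pos"]+s["ee_rot"]@[0,0,.051]
for h in(.055,.06,.065):
  for th in(20,25,30):
    c,q=np.cos(np.radians(th)),np.sin(np.radians(th))
    a=np.array([0,q,c]);p=np.array([0,c,-q])
    print(h,th,proj("wrist",g-h*a-.03*p,s).round(),proj("wrist",g-h*a+.03*p,s).round(), "scene far-right base",proj("scene",g-h*a+.03*p).round(1))
```

```text
-161.86086462653665
-161.65763911879787
0.055 20 [280. 161.] [281. 250.] scene far-right base [310.9 203. ]
0.055 25 [280. 155.] [281. 241.] scene far-right base [308.9 202.6]
0.055 30 [280. 150.] [280. 232.] scene far-right base [306.9 202.2]
0.06 20 [280. 156.] [281. 244.] scene far-right base [310.2 204.2]
0.06 25 [280. 150.] [281. 235.] scene far-right base [308.  203.8]
0.06 30 [280. 144.] [280. 226.] scene far-right base [305.9 203.2]
0.065 20 [280. 152.] [281. 239.] scene far-right base [309.4 205.4]
0.065 25 [280. 145.] [280. 230.] scene far-right base [307.2 204.9]
0.065 30 [280. 138.] [280. 220.] scene far-right base [304.9 204.3]
```

```bash
python3 -m inch '[{"hand":0.4,"slide":[0,0,-6],"yaw":0},{"hand":0.4,"slide":[0,0,-12],"yaw":0},{"hand":0.4,"slide":[0,0,-14.5],"yaw":0},{"hand":0.4,"slide":[0,2,-14.7],"yaw":0},{"hand":0.4,"slide":[0,4,-14.7],"yaw":0},{"hand":0.4,"slide":[0,4.6,-14.7],"yaw":0},{"hand":0.4,"slide":[0,4.9,-14.7],"yaw":0},{"hand":0.4,"slide":[0,5.2,-14.7],"yaw":0},{"hand":0.4,"slide":[0,5.6,-14.7],"yaw":0},{"hand":0.4,"slide":[0,5.6,-14.7],"yaw":0}]'; python3 -m inch '[{"hand":0.4,"slide":[0,-2,0],"yaw":0},{"hand":0.4,"slide":[0,-5,0],"yaw":0},{"hand":0.4,"slide":[0,-5.6,5],"yaw":0},{"hand":0.4,"slide":[0,-5.6,10],"yaw":0},{"hand":0.4,"slide":[0,-5.6,14.7],"yaw":0},{"hand":0.4,"slide":[0,-5.6,14.7],"yaw":0},{"hand":0.4,"slide":[0,-5.6,14.7],"yaw":0}]'
cat > tilt.py <<'E'
from h import *
s=sense();sc=capture("scene");w=capture("wrist")
g=s["tcp_pos"]+s["ee_rot"]@[0,0,.051];u,v=proj("scene",g).astype(int)
c=sc[v-10:v+50,u-30:u+30];hsv=cv2.cvtColor(c,cv2.COLOR_BGR2HSV)
m=((hsv[...,0]<14)&(hsv[...,1]>150)&(hsv[...,2]>40)).astype(np.uint8)
for r in range(0,60,2):
    x=np.flatnonzero(m[r]); 
    if len(x)>3: print(r+v-10,x.min()+u-30,x.max()+u-30,len(x))
hw=cv2.cvtColor(w[100:300,276:288],cv2.COLOR_BGR2HSV)
print([(100+i,*hw[i].mean(0).astype(int)) for i in range(30,90,3)])
E
python3 tilt.py
```

```text
time_s: 16.65
tcp_pos: [0.5321, 0.2186, 0.1444]
ee_rot: [[0.001, -1.0, 0.002], [-1.0, -0.001, -0.002], [0.002, -0.002, -1.0]]
wrist_force: [0.6, -5.0, 3.1]
gripper_width: 0.677
time_s: 17.52
tcp_pos: [0.5306, 0.1628, 0.2886]
ee_rot: [[-0.001, -1.0, -0.002], [-1.0, 0.001, 0.001], [-0.001, 0.002, -1.0]]
wrist_force: [0.5, -0.2, -4.0]
gripper_width: 0.677
[(130, np.int64(19), np.int64(116), np.int64(184)), (133, np.int64(19), np.int64(115), np.int64(184)), (136, np.int64(19), np.int64(116), np.int64(184)), (139, np.int64(19), np.int64(116), np.int64(187)), (142, np.int64(19), np.int64(116), np.int64(189)), (145, np.int64(19), np.int64(116), np.int64(189)), (148, np.int64(19), np.int64(116), np.int64(189)), (151, np.int64(19), np.int64(117), np.int64(185)), (154, np.int64(14), np.int64(177), np.int64(127)), (157, np.int64(14), np.int64(192), np.int64(123)), (160, np.int64(14), np.int64(195), np.int64(123)), (163, np.int64(14), np.int64(193), np.int64(123)), (166, np.int64(14), np.int64(192), np.int64(123)), (169, np.int64(14), np.int64(194), np.int64(121)), (172, np.int64(14), np.int64(198), np.int64(115)), (175, np.int64(14), np.int64(199), np.int64(115)), (178, np.int64(14), np.int64(199), np.int64(115)), (181, np.int64(14), np.int64(198), np.int64(115)), (184, np.int64(14), np.int64(197), np.int64(115)), (187, np.int64(14), np.int64(198), np.int64(115))]
```

```bash
python3 -m inch '[{"hand":0.4,"slide":[-1,-5,1],"yaw":0.16},{"hand":0.4,"slide":[-2,-10,1],"yaw":0.32},{"hand":0.4,"slide":[-3,-15,1],"yaw":0.48},{"hand":0.4,"slide":[-4,-20,1],"yaw":0.64},{"hand":0.4,"slide":[-5,-25,1],"yaw":0.8},{"hand":0.4,"slide":[-6,-31,1],"yaw":0.96},{"hand":0.4,"slide":[-7,-37,1],"yaw":1.12},{"hand":0.4,"slide":[-8,-43,1],"yaw":1.28},{"hand":0.4,"slide":[-9.4,-48.4,1],"yaw":1.435},{"hand":0.4,"slide":[-9.4,-48.4,1],"yaw":1.435}]'; python3 -m inch '[{"hand":0.4,"slide":[0,0,0],"yaw":0},{"hand":0.4,"slide":[0,0,0],"yaw":0}]'
python3 - <<'E'
from h import *
s=sense();sc=capture("scene");t=capture("top");w=capture("wrist");g=s["tcp_pos"]+s["ee_rot"]@[0,0,.051]
print(s["tcp_pos"],s["joints"])
u,v=proj("scene",g).astype(int);print(u,v)
a,b=max(v-40,0),max(u-60,0);print("crop origin",b,a)
np.save("pics/w5.npy",w)
cv2.imwrite("pics/s5.png",np.hstack([cv2.resize(sc[a:a+100,b:b+100],(420,420),interpolation=3),w[:,90:470]]))
E
```

```text
time_s: 18.88
tcp_pos: [0.4359, -0.3233, 0.2971]
ee_rot: [[0.99, -0.139, -0.004], [-0.139, -0.99, 0.001], [-0.004, -0.001, -1.0]]
wrist_force: [-0.0, 0.3, -3.7]
gripper_width: 0.677
time_s: 19.12
tcp_pos: [0.4377, -0.3195, 0.2987]
ee_rot: [[0.991, -0.134, -0.001], [-0.134, -0.991, 0.001], [-0.001, -0.001, -1.0]]
wrist_force: [0.3, -0.3, -1.9]
gripper_width: 0.679
[ 0.43771412 -0.31952868  0.29870686] [-1.89879644e+01  1.37074972e+01 -1.06392214e+01 -2.03571434e-02
 -6.57173786e+01  1.01275347e+02]
168 127
crop origin 108 87
```

View pics/s5.png

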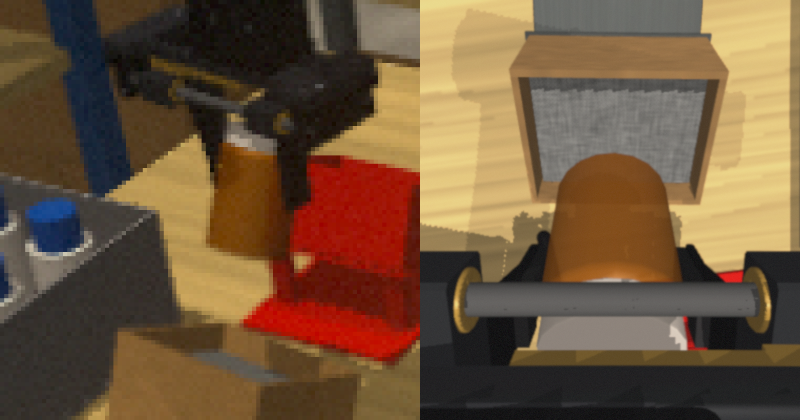

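Run:
```python
from h import *
from scipy.optimize import least_squares
s=sense();px=np.array([(182,72),(397,72),(200,203),(368,203)],float)
def cor(p):
    a=np.radians(p[3]);t=np.radians(25)
    x=np.array([np.cos(t)*np.cos(a),np.cos(t)*np.sin(a),np.sin(t)]);y=np.array([-np.sin(a),np.cos(a),0])
    return [np.array(p[:3])+sx*.056*x+sy*.071*y for sx,sy in((1,1),(1,-1),(-1,1),(-1,-1))]
f=lambda p:np.r_[(np.array([proj("wrist",c,s) for c in cor(p)])-px).ravel()]
p0=[.483,-.328,.116,-7.8];print(f(p0).reshape(-1,2).round(1))
r=least_squares(lambda q:np.r_[f([q[0],q[1],.116,q[2]])],[.483,-.328,-7.8]);print(r.x,r.fun.reshape(-1,2).round(1))
```

```text
[[-6.7 -3.7]
 [-1.2 -3.4]
 [ 0.5 -0.3]
 [ 0.6 -0.1]]
[ 0.48124587 -0.32914545 -8.27829971] [[-3.7 -2. ]
 [ 1.3  0.2]
 [ 1.7  0.8]
 [ 1.5  2.4]]
```

```bash
python3 -m inch '[{"hand":0.4,"slide":[-0.15,-0.3,-3],"yaw":0},{"hand":0.4,"slide":[-0.15,-0.3,-6.5],"yaw":0},{"hand":0.4,"slide":[-0.15,-0.3,-6.5],"yaw":0},{"hand":0.4,"slide":[-0.15,-0.3,-6.5],"yaw":0}]'; python3 -m inch '[{"hand":0.4,"slide":[0.35,-0.05,-0.8],"yaw":0},{"hand":0.4,"slide":[0.75,-0.1,-1.6],"yaw":0},{"hand":0.4,"slide":[1.1,-0.15,-2.4],"yaw":0},{"hand":0.4,"slide":[1.4,-0.2,-3],"yaw":0},{"hand":0.4,"slide":[1.4,-0.2,-3],"yaw":0}]'; python3 -m inch '[{"hand":0.4,"slide":[0,0,0],"yaw":0}]'
```

```text
time_s: 19.77
tcp_pos: [0.4371, -0.3237, 0.2358]
ee_rot: [[0.991, -0.134, 0.002], [-0.134, -0.991, -0.002], [0.002, 0.001, -1.0]]
wrist_force: [-1.1, 0.1, -2.0]
gripper_width: 0.681
time_s: 20.4
tcp_pos: [0.45, -0.3255, 0.2034]
ee_rot: [[0.991, -0.135, -0.002], [-0.135, -0.991, 0.001], [-0.002, -0.0, -1.0]]
wrist_force: [-0.2, -0.4, -1.9]
gripper_width: 0.679
time_s: 20.52
tcp_pos: [0.4501, -0.3257, 0.2043]
ee_rot: [[0.991, -0.135, 0.0], [-0.135, -0.991, -0.0], [0.0, 0.0, -1.0]]
wrist_force: [0.2, -0.1, -2.9]
gripper_width: 0.682
```

```bash
python3 -m inch '[{"hand":0.4,"slide":[0.13,-0.02,-0.27],"yaw":0},{"hand":0.4,"slide":[0.25,-0.03,-0.55],"yaw":0},{"hand":0.4,"slide":[0.25,-0.03,-0.55],"yaw":0}]' | grep -E 'tcp|force'; python3 -m inch '[{"hand":0.4,"slide":[0.08,-0.01,-0.18],"yaw":0},{"hand":0.4,"slide":[0.08,-0.01,-0.18],"yaw":0}]'| grep -E 'tcp|force'; python3 -m inch '[{"hand":0.4,"slide":[0.08,-0.01,-0.18],"yaw":0},{"hand":0.4,"slide":[0.08,-0.01,-0.18],"yaw":0}]'| grep -E 'tcp|force'
```

```text
tcp_pos: [0.4524, -0.3258, 0.1985]
wrist_force: [0.9, 0.4, -3.0]
tcp_pos: [0.4533, -0.3259, 0.1968]
wrist_force: [-0.2, 0.4, -3.4]
tcp_pos: [0.4542, -0.3262, 0.1955]
wrist_force: [-1.4, 0.5, -0.8]
```

```bash
python3 -m inch '[{"hand":0.4,"slide":[0.08,-0.01,-0.18],"yaw":0},{"hand":0.4,"slide":[0.08,-0.01,-0.18],"yaw":0}]'| grep -E 'tcp|force'; python3 -m inch '[{"hand":0.4,"slide":[0.08,-0.01,-0.18],"yaw":0},{"hand":0.4,"slide":[0.08,-0.01,-0.18],"yaw":0}]'| grep -E 'tcp|force'
```

```text
tcp_pos: [0.4549, -0.3263, 0.1939]
wrist_force: [-0.8, 2.0, 3.9]
tcp_pos: [0.4557, -0.3264, 0.1925]
wrist_force: [-2.8, 1.5, 8.1]
```

```bash
python3 -m inch '[{"hand":0.4,"slide":[-0.06,0.01,0.13],"yaw":0},{"hand":0.4,"slide":[-0.06,0.01,0.13],"yaw":0},{"hand":0.4,"slide":[-0.06,0.01,0.13],"yaw":0}]'
python3 - <<'E'
from h import *
fs=[];
for i in range(4): w=capture("wrist");fs.append(sense()["wrist_force"])
print(np.mean(fs,0))
s=sense();sc=capture("scene")
g=s["tcp_pos"]+s["ee_rot"]@[0,0,.051];u,v=proj("scene",g).astype(int);a,b=v-40,max(u-50,0);print("crop",b,a,"g",g)
cv2.imwrite("pics/s6.png",np.hstack([cv2.resize(sc[a:a+90,b:b+90],(420,420),interpolation=3),w[:,90:470]]))
E
```

```text
time_s: 22.28
tcp_pos: [0.4552, -0.3263, 0.1933]
ee_rot: [[0.991, -0.135, 0.0], [-0.135, -0.991, -0.0], [0.0, 0.0, -1.0]]
wrist_force: [-2.0, 0.8, 6.1]
gripper_width: 0.68
[-1.88324504  1.24287737  5.35762669]
crop 118 119 g [ 0.45526423 -0.3263251   0.14227985]
```

View pics/s6.png

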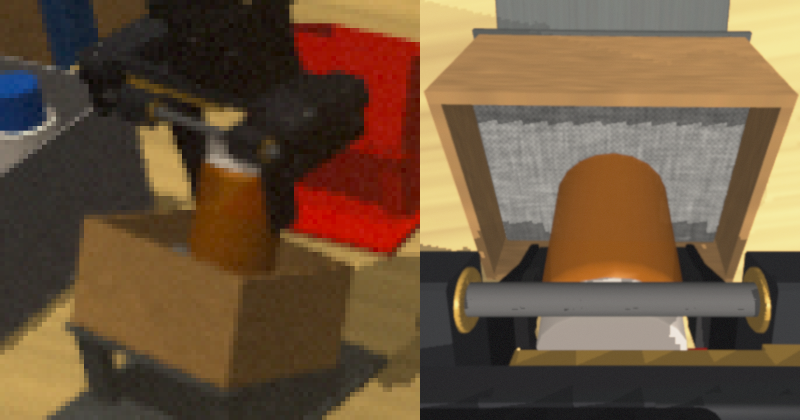

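Run:
```python
from h import *
S=lambda p:(p[0]/4.667+118,p[1]/4.667+119)
h=np.array([-np.cos(np.radians(8)),np.sin(np.radians(8)),0]);z=np.array([0,0,1.])
for a,b in[((203,165),(190,245)),((262,180),(278,270))]:
    n=np.cross(ray("scene",S(a))[1],ray("scene",S(b))[1]);print(np.degrees(np.arctan(-(n@z)/(n@h))))
# mean direction of both silhouette planes = axis, free of the assumption
N=[np.cross(ray("scene",S(a))[1],ray("scene",S(b))[1]) for a,b in[((203,165),(190,245)),((262,180),(278,270))]]
d=np.cross(*N);d/=np.linalg.norm(d)*np.sign(d[2]);print(d)
# wrist: base edges row 153 -> tilt for h
s=sense();g=s["tcp_pos"]+s["ee_rot"]@[0,0,.051]
for hh in(.05,.055,.06):
  print(hh,[(t,proj("wrist",g-hh*(np.cos(np.radians(t))*z+np.sin(np.radians(t))*h)-.03*(np.cos(np.radians(t))*h-np.sin(np.radians(t))*z),s)[1].round()) for t in(20,25,30)])
```

```text
26.389191374260655
-0.10601917748356142
[0.70530746 0.56753961 0.4247825 ]
0.05 [(20, np.float64(165.0)), (25, np.float64(160.0)), (30, np.float64(155.0))]
0.055 [(20, np.float64(160.0)), (25, np.float64(154.0)), (30, np.float64(149.0))]
0.06 [(20, np.float64(155.0)), (25, np.float64(149.0)), (30, np.float64(143.0))]
```

Run:
```python
from h import *
from scipy.optimize import fsolve
s=sense();w=capture("wrist");hw=cv2.cvtColor(w,cv2.COLOR_BGR2HSV)
for r in list(range(148,160,2))+list(range(262,286,2)):print(r,hw[r,276:288].mean(0).astype(int))
h=np.array([-np.cos(np.radians(8)),np.sin(np.radians(8)),0]);z=np.array([0,0,1.]);g=s["tcp_pos"]+s["ee_rot"]@[0,0,.051]
def row(k,hh,t):
    t=np.radians(t);a=np.cos(t)*z+np.sin(t)*h;p=np.cos(t)*h-np.sin(t)*z
    return proj("wrist",g+(k-hh)*a-.03*p,s)[1]
for top in(272,274,276,278,280):
    print(top,fsolve(lambda q:[row(0,q[0]/1000,q[1])-153,row(.07,q[0]/1000,q[1])-top],[55,25]).round(1))
```

```text
148 [ 19  13 146]
150 [ 19  12 145]
152 [ 14  33 140]
154 [ 13 154 145]
156 [ 14 195 145]
158 [ 14 196 145]
262 [ 14 205 160]
264 [ 14 208 169]
266 [ 14 208 176]
268 [ 14 205 183]
270 [ 14 201 190]
272 [ 14 196 197]
274 [ 14 188 207]
276 [ 13 165 214]
278 [ 13  58 206]
280 [ 17  28 220]
282 [ 15  28 122]
284 [15  9 77]
272 [52.9 28.2]
274 [52.5 28.7]
276 [52.1 29.3]
278 [51.7 29.9]
280 [51.3 30.4]
```

Run:
```python
from h import *
M=[];F=[]
for i in range(12): capture("wrist");s=sense();M.append(s["moment"]);F.append(s["wrist_force"])
m=np.mean(M,0);f=np.mean(F,0);print(m,np.std(M,0),f)
xh=np.array([np.cos(np.radians(8)),-np.sin(np.radians(8)),0]);y=np.array([np.sin(np.radians(8)),np.cos(np.radians(8)),0])
print("along carton y",m@y,"x",m@xh)
W=np.array([0,0,-2.75]);fc=f-W
# predicted moment about TCP for contact at carton-x offset q of base (lean t=25..29), r from TCP, plus weight at jar mid
for t,hh in((25,.055),(29,.052)):
    t=np.radians(t);a=np.cos(t)*np.array([0,0,1])-np.sin(t)*xh;p=np.cos(t)*xh+np.sin(t)*np.array([0,0,1])
    for q in(-.03,-.015,0,.03):
        for L in(.051,):
            r=np.array([0,0,-L])-hh*a+q*p;rw=np.array([0,0,-L])+(.045-hh)*a
            print(round(np.degrees(t)),q,(np.cross(r,fc)+np.cross(rw,W))@y)
```

```text
[ 0.38166252  0.84882617 -0.00257072] [0.02427936 0.03622225 0.02220219] [-1.99875013  1.63469864  5.34271271]
along carton y 0.893682610556793 x 0.25981443685620015
25 -0.03 0.294078141805693
25 -0.015 0.17007127529446853
25 0 0.04606440878324403
25 0.03 -0.20194932423920495
29 -0.03 0.26266526415344665
29 -0.015 0.14044637298767249
29 0 0.01822748182189838
29 0.03 -0.22621030050964996
```

```bash
python3 -m inch '[{"hand":0.4,"slide":[0.1,-0.01,0],"yaw":0},{"hand":0.4,"slide":[0.2,-0.03,0],"yaw":0},{"hand":0.4,"slide":[0.2,-0.03,0],"yaw":0}]'
cat > chk.py <<'E'
from h import *
from scipy.optimize import fsolve
M=[];F=[]
for i in range(6): w=capture("wrist");s=sense();M.append(s["moment"]);F.append(s["wrist_force"])
print(np.mean(M,0),np.mean(F,0),s["tcp_pos"])
hw=cv2.cvtColor(w,cv2.COLOR_BGR2HSV)[:,276:288].mean(1)[:,1]
b=140+np.argmax(hw[140:200]>90)+ 0;t=255+np.argmax(hw[255:300]<110)
h=np.array([-np.cos(np.radians(8)),np.sin(np.radians(8)),0]);z=np.array([0,0,1.]);g=s["tcp_pos"]+s["ee_rot"]@[0,0,.051]
def row(k,hh,t):
    t=np.radians(t);a=np.cos(t)*z+np.sin(t)*h;p=np.cos(t)*h-np.sin(t)*z
    return proj("wrist",g+(k-hh)*a-.03*p,s)[1]
print(b,t,fsolve(lambda q:[row(0,q[0]/1000,q[1])-b,row(.07,q[0]/1000,q[1])-t],[55,25]).round(1))
E
python3 chk.py
```

```text
time_s: 23.55
tcp_pos: [0.4561, -0.3265, 0.1929]
ee_rot: [[0.991, -0.135, -0.003], [-0.135, -0.991, 0.0], [-0.003, -0.0, -1.0]]
wrist_force: [-4.4, 1.9, 6.4]
gripper_width: 0.679
[ 0.2896224   1.52831204 -0.01112892] [-3.97680447  1.34549325  6.04724734] [ 0.45607871 -0.32644951  0.19288725]
154 278 [51.3 29.1]
```

```bash
python3 -m inch '[{"hand":0.4,"slide":[0.1,-0.01,0.03],"yaw":0},{"hand":0.4,"slide":[0.2,-0.03,0.05],"yaw":0},{"hand":0.4,"slide":[0.2,-0.03,0.05],"yaw":0}]'; python3 chk.py
```

```text
time_s: 24.22
tcp_pos: [0.4569, -0.3266, 0.1928]
ee_rot: [[0.991, -0.136, -0.006], [-0.136, -0.991, 0.002], [-0.006, -0.001, -1.0]]
wrist_force: [-4.6, 1.1, 6.3]
gripper_width: 0.676
[ 0.14241111  2.13185555 -0.02380779] [-6.1128393   1.01973389  5.47361368] [ 0.45687616 -0.32657219  0.19281641]
154 277 [51.5 28.6]
```

```bash
python3 -m inch '[{"hand":0.4,"slide":[0.1,-0.01,0.05],"yaw":0},{"hand":0.4,"slide":[0.2,-0.03,0.11],"yaw":0},{"hand":0.4,"slide":[0.2,-0.03,0.11],"yaw":0}]'; python3 chk.py
```

```text
time_s: 24.9
tcp_pos: [0.4578, -0.3267, 0.1932]
ee_rot: [[0.991, -0.137, -0.009], [-0.137, -0.991, 0.003], [-0.009, -0.001, -1.0]]
wrist_force: [-7.7, -0.2, 4.0]
gripper_width: 0.681
[-0.01104764  2.58961306 -0.12397954] [-7.3597531   0.53169191  4.34046168] [ 0.45777892 -0.32669883  0.19322332]
155 277 [51.1 27.9]
```

```bash
python3 -m inch '[{"hand":0.4,"slide":[0.1,-0.01,0.05],"yaw":0},{"hand":0.4,"slide":[0.2,-0.03,0.1],"yaw":0},{"hand":0.4,"slide":[0.2,-0.03,0.1],"yaw":0}]'; python3 chk.py; python3 -m inch '[{"hand":0.4,"slide":[-0.2,0.02,-0.02],"yaw":0},{"hand":0.4,"slide":[-0.4,0.05,-0.05],"yaw":0},{"hand":0.4,"slide":[-0.4,0.05,-0.05],"yaw":0}]'; python3 chk.py
```

```text
time_s: 25.58
tcp_pos: [0.4594, -0.3269, 0.194]
ee_rot: [[0.991, -0.137, -0.01], [-0.137, -0.991, 0.003], [-0.01, -0.002, -1.0]]
wrist_force: [-8.0, 0.2, 3.0]
gripper_width: 0.677
[-0.00373058  2.76573871 -0.15371367] [-7.68074517  0.70906918  4.19752814] [ 0.45940535 -0.32689292  0.19400857]
155 277 [51.1 27.9]
time_s: 26.25
tcp_pos: [0.4581, -0.3266, 0.1945]
ee_rot: [[0.991, -0.136, -0.003], [-0.136, -0.991, 0.001], [-0.003, -0.001, -1.0]]
wrist_force: [-4.9, 0.5, 2.5]
gripper_width: 0.674
[ 0.3263882   1.89914555 -0.10753703] [-5.28057997  0.96884561  3.39610937] [ 0.45824767 -0.32666276  0.19447313]
155 277 [51.1 28.3]
```

```bash
python3 -m inch '[{"hand":0.4,"slide":[-0.15,0.02,0.05],"yaw":0},{"hand":0.4,"slide":[-0.3,0.04,0.07],"yaw":0},{"hand":0.4,"slide":[-0.3,0.04,0.07],"yaw":0}]'; python3 chk.py
```

```text
time_s: 26.92
tcp_pos: [0.4567, -0.3264, 0.1957]
ee_rot: [[0.991, -0.135, 0.002], [-0.135, -0.991, -0.0], [0.002, 0.0, -1.0]]
wrist_force: [-1.8, 2.3, 1.0]
gripper_width: 0.678
[0.64156801 0.48875515 0.0075023 ] [-1.11938617  2.22549018  1.34671189] [ 0.45662982 -0.32645781  0.19575532]
154 277 [51.5 29.1]
```

Run:
```python
from h import *
from scipy.optimize import fsolve
w=cv2.imread("pics/s4.png")[:,420:];hw=cv2.cvtColor(w,cv2.COLOR_BGR2HSV)[:,176:188].mean(1)[:,1]
b=140+np.argmax(hw[140:200]>90);t=240+np.argmax(hw[240:300]<110);print(b,t)
s=dict(tcp_pos=np.array([.5307,.1629,.2879]),ee_rot=np.array([[-.001,-1,-.002],[-1,.001,0],[0,.002,-1]]))
h=np.array([0,1.,0]);z=np.array([0,0,1.]);g=s["tcp_pos"]+s["ee_rot"]@[0,0,.051]
def row(k,hh,t):
    t=np.radians(t);a=np.cos(t)*z+np.sin(t)*h;p=np.cos(t)*h-np.sin(t)*z
    return proj("wrist",g+(k-hh)*a-.03*p,s)[1]
print(fsolve(lambda q:[row(0,q[0]/1000,q[1])-b,row(.07,q[0]/1000,q[1])-t],[55,25]).round(1))
```

```text
140 267
[58.8 33.7]
```

Run:
```python
from h import *
from scipy.optimize import fsolve
s=dict(tcp_pos=np.array([.5307,.1629,.2879]),ee_rot=np.array([[-.001,-1,-.002],[-1,.001,0],[0,.002,-1]]))
h=np.array([0,1.,0]);z=np.array([0,0,1.]);g=s["tcp_pos"]+s["ee_rot"]@[0,0,.051]
def row(k,hh,t):
    t=np.radians(t);a=np.cos(t)*z+np.sin(t)*h;p=np.cos(t)*h-np.sin(t)*z
    return proj("wrist",g+(k-hh)*a-.03*p,s)[1]
for b in(162,164):print(fsolve(lambda q:[row(0,q[0]/1000,q[1])-b,row(.07,q[0]/1000,q[1])-267],[55,25]).round(1))
```

```text
[50.3 22.1]
[49.4 21.1]
```

```bash
python3 -m inch '[{"hand":0.33,"slide":[0,0,0],"yaw":0},{"hand":0.31,"slide":[0,0,0],"yaw":0},{"hand":0.29,"slide":[0,0,0],"yaw":0},{"hand":0.27,"slide":[0,0,0],"yaw":0},{"hand":0.2,"slide":[0,0,0],"yaw":0},{"hand":0.1,"slide":[0,0,0],"yaw":0},{"hand":0,"slide":[0,0,0],"yaw":0},{"hand":0,"slide":[0,0,0],"yaw":0},{"hand":0,"slide":[0,0,0],"yaw":0}]'; python3 -m inch '[{"hand":0,"slide":[0,0,1],"yaw":0},{"hand":0,"slide":[0,0,3],"yaw":0},{"hand":0,"slide":[0,0,8],"yaw":0},{"hand":0,"slide":[0,0,13],"yaw":0},{"hand":0,"slide":[-5,6,16],"yaw":0},{"hand":0,"slide":[-7,12,18],"yaw":0},{"hand":0,"slide":[-7,16,18],"yaw":0},{"hand":0,"slide":[-7,16,18],"yaw":0}]'
python3 - <<'E'
from h import *
sc=capture("scene");t=capture("top")
cv2.imwrite("pics/fin.png",np.hstack([cv2.resize(sc[140:240,110:210],(400,400),interpolation=3),cv2.resize(t[150:260,370:480],(400,400),interpolation=3)]))
cv2.imwrite("pics/fin_t.png",t)
E
```

```text
time_s: 28.35
tcp_pos: [0.4561, -0.3265, 0.1957]
ee_rot: [[0.991, -0.135, 0.0], [-0.135, -0.991, -0.0], [0.0, 0.0, -1.0]]
wrist_force: [0.1, 0.5, -1.0]
gripper_width: 0.992
time_s: 29.35
tcp_pos: [0.3855, -0.1637, 0.378]
ee_rot: [[0.992, -0.129, 0.005], [-0.129, -0.992, 0.0], [0.005, -0.001, -1.0]]
wrist_force: [0.2, -0.6, 0.1]
gripper_width: 1.004
```

Run:
```python
from h import *
t=capture("top");sc=capture("scene")
a=np.radians(-8);k=np.radians(25)
x=np.array([np.cos(k)*np.cos(a),np.cos(k)*np.sin(a),np.sin(k)]);z=np.array([-np.sin(k)*np.cos(a),-np.sin(k)*np.sin(a),np.cos(k)]);y=np.cross(z,x)
rim=np.array([.482,-.3287,.116]);uv={}
for n,im,thr in(("top",t,110),("scene",sc,140)):
    e=proj(n,rim-.014*x+.073*z);u,v=e.astype(int)
    hsv=cv2.cvtColor(im[v-25:v+25,u-25:u+25],cv2.COLOR_BGR2HSV);m=((hsv[...,1]<70)&(hsv[...,2]>thr)).astype(np.uint8)
    kk,l,st,c=cv2.connectedComponentsWithStats(m)
    for i in np.argsort(-st[1:,4])[:3]+1: print(n,e.round(1),st[i],c[i]+[u-25,v-25])
    i=1+np.argmax(st[1:,4]);uv[n]=c[i]+[u-25,v-25]
    am=((hsv[...,0]<16)&(hsv[...,1]>150)).sum();print("amber px",am)
p,e=tri("top",uv["top"],"scene",uv["scene"]);d=p-rim;print("cap in carton frame rel rim",[round(float(d@q),4) for q in(x,y,z)],e)
im=t[150:240,150:240];h=cv2.cvtColor(im,cv2.COLOR_BGR2HSV);m=((h[...,1]>90)&(h[...,0]<20)).astype(np.uint8)[15:75,20:68]
M=cv2.moments(m,True);print("box",onz("top",(170+M["m10"]/M["m00"],165+M["m01"]/M["m00"]),.049),M["m00"])
```

```text
top [434.9 226.8] [  0   0  12  48 335] [412.27761194 223.03880597]
amber px 0
scene [171.  147.9] [16 26 17  8 92] [169.01086957 151.08695652]
amber px 1215
cap in carton frame rel rim [-0.0004, 0.0363, 0.0677] 0.046548422360060654
box [0.53339242 0.29806466 0.049     ] 519.0
```

```bash
python3 -m inch '[{"hand":0,"slide":[0,6,0],"yaw":0},{"hand":0,"slide":[0,12,0],"yaw":0},{"hand":0,"slide":[0,18,0],"yaw":0},{"hand":0,"slide":[0,24,0],"yaw":0},{"hand":0,"slide":[0,30,0],"yaw":0},{"hand":0,"slide":[0,30,0],"yaw":0},{"hand":0,"slide":[0,30,0],"yaw":0}]'
python3 - <<'E'
from h import *
a=np.radians(-8);k=np.radians(25)
x=np.array([np.cos(k)*np.cos(a),np.cos(k)*np.sin(a),np.sin(k)]);z=np.array([-np.sin(k)*np.cos(a),-np.sin(k)*np.sin(a),np.cos(k)]);y=np.cross(z,x)
rim=np.array([.482,-.3287,.116]);uv={}
for n,thr in(("top",120),("scene",140)):
    im=capture(n);e=proj(n,rim-.014*x+.073*z);u,v=e.astype(int)
    hsv=cv2.cvtColor(im[v-18:v+18,u-18:u+18],cv2.COLOR_BGR2HSV);m=((hsv[...,1]<60)&(hsv[...,2]>thr)).astype(np.uint8)
    kk,l,st,c=cv2.connectedComponentsWithStats(m)
    for i in np.argsort(-st[1:,4])[:2]+1: print(n,e.round(1),st[i],c[i]+[u-18,v-18])
    i=1+np.argmax(st[1:,4]);uv[n]=c[i]+[u-18,v-18]
    print("\n".join("".join(".#"[q] for q in r) for r in m))
p,e=tri("top",uv["top"],"scene",uv["scene"]);d=p-rim;print("cap rel rim",[round(float(d@q),4) for q in(x,y,z)],e)
E
```

```text
time_s: 30.42
tcp_pos: [0.3867, 0.1329, 0.375]
ee_rot: [[0.991, -0.137, -0.001], [-0.137, -0.991, -0.002], [-0.001, 0.002, -1.0]]
wrist_force: [0.1, -0.3, 0.8]
gripper_width: 1.0
top [434.9 226.8] [  8   6  23  22 390] [434.63589744 224.38205128]
....................................
....................................
....................................
....................................
....................................
....................................
................#######.............
..............###########...........
............###############.........
...........#################........
..........###################.......
..........###################.......
.........#####################......
.........#####################......
........######################......
........######################......
........#######################.....
........#######################.....
........######################......
........######################......
........######################......
........#####################.......
.........####################.......
..
[... 1235 characters left out ...]
...........
..........#######...................
.........#############..............
.........################...........
.........#################..........
.........################...........
..........############..............
..............#######...............
....................................
....................................
....................................
....................................
....................................
....................................
....................................
....................................
....................................
....................................
cap rel rim [-0.0105, -0.0022, 0.0624] 0.001650487912724309
```

```bash
python3 -c "from station import finish_job; print(finish_job())"
```

```text
the job is handed in; nothing more can be done
None
```

I put the small box in the tray and the jar cap up on the carton's pad, and handed the job in at about 30 s of the 64 s. No verdict was reported.

**Small box:** The last top view puts it about 2 mm from the tray's centre.

**Tilting the jar:** Moves could only shift and turn the tool about the vertical. I tilted the gripped jar by pushing its side against the fixed tray's wall, so it pivoted in the fingers.

**Resting on the pad:** I lowered the jar along the carton's axis and felt the pad about 17 mm below the rim. The contact force by the wrist sensor peaked at about 11 N, and I eased it to about 4.5 N before letting go.

**Last checks:**
- **Jar position:** From two views, the cap centre sat about 10 mm from the carton's axis in x and 2 mm in y. That agrees with where I released it, so the jar is standing square.
- **Robot:** The wrist force was back to about zero, with the arm clear of everything.

**What disagreed or stayed unsure:**
- **Tilt while held:** The wrist camera read 28–29° against the carton's 25°. An earlier cross-check showed that method reading about 3° high. Either value is inside the 8.6° limit, but I could not pin it down further.
- **Cap height:** It came out about 11 mm low in the last triangulation. I put that down to the shaded, nearly edge-on cap in the scene view.
- **Final picture:** I had used up the 12 pictures, so the end state was checked by numbers only. I did not measure the bottles, tape, marker or stapler again afterwards.

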